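# Show the solder side of a tested board to the inspection camera

### The job

Swing the gate of the board test fixture right open until it leans back on its stop and stays there, then take the green circuit board out of the fixture and show its solder side (the underside) to the inspection camera: hold it in the air 120 mm in front of the lens, centred on the lens and square to it, component side away from the lens, with its two long edges level. Finish while still holding the board there, steady; keep off the camera, its stand and the things lying around, and leave the gate open.

Things in the scene. Friction and masses are not known exactly. Their poses are not given: they have to be found in the camera images.
- fixture: board test fixture, fixed: dark base plate 262 x 136 mm, top 14 mm above the bench. Origin on the bench under the board's middle; x along its length towards the hinge end, z up; plate from x = -136 to +126. Four white corner ledges carry the board; white guides 41 mm high round the corners (all beyond |x| = 60 mm) leave it 1.5 mm play to each side
- seat (a point): centre of the board's seat, 34 mm above the bench, where the board's underside lies. In the middle of both long board edges there is free room for fingers, 20 mm deep below the underside; under the board an amber pin plate, 44 mm wide, top 24 mm above the bench
- gate (a joint): gate of the fixture, a ladder frame of two aluminium arms (102 mm over all) that covers the board: 0 = shut and level, grows as it swings up, 1.57 = upright, 1.83 = on its stop, leaning back. Light hinge, frame 0.16 kg: let go before upright it falls shut, let go past about 1.65 it falls back onto the stop and stays
- gate_bar (a point): middle of the round red handle bar across the gate's free end: 12 mm thick, 84 mm long between the arms, parallel to the fixture's y axis. Shut, it lies at x = -130, z = 43 mm in the fixture's frame (29 mm above the plate), with 38 mm of free room between the bar and the board's end. It turns between the fingers as the gate swings
- gate_hinge (a point): pivot of the gate, at x = 112, y = 0, z = 43 mm in the fixture's frame; axis along the fixture's y; 242 mm from the bar's centre. Opening lifts the bar up and over towards the fixture's +x. The cross pieces of the frame are 76 mm and 182 mm from the bar
- board: green power-supply circuit board, 64 x 172 mm, 27 mm tall with its parts, about 0.17 kg. Origin at the centre of its underside; x along the short side, y along the long side, z up out of the component side. Its slab is the lowest 4 mm, gripped across the 64 mm width by the long edges; parts stand 4 mm inside the edges. It lies with its y along the fixture's x
- camera: solder-side inspection camera with ring light (65 mm across) on a low stand, fixed; the lens looks up, leaning 30 degrees from the vertical to the front of its stand (towards the robot, give or take its yaw). Origin at the centre of the ring light's front face, 135 mm above the bench; z along the line of sight out of the lens; y level; x up and away
- focus (a point): point in the air on the line of sight, 120 mm in front of the camera's origin: the centre of the board's underside belongs here, the board's z along the camera's z and the board's y along the camera's y (either way round).
- camera_stand: stand of the camera: grey foot plate 150 x 120 mm and a 132 mm post behind the camera, away from the side it looks to. Origin on the bench right below the camera's origin; yaw is the camera's yaw.
- flux_bottle: bystander: white flux bottle with black cap, 36 mm across, 98 mm tall; leave alone. Origin under its centre
- multimeter: bystander: dark multimeter lying flat, 148 x 78 x 43 mm; leave alone. Origin under its centre
- side_cutters: bystander: green-handled side cutters lying flat, 39 x 152 x 11 mm; leave alone. Origin under their centre
- kapton_tape: bystander: roll of amber tape lying flat, 69 mm across, 12 mm tall; leave alone. Origin under its centre
- screw_dish: bystander: round steel dish with small screws, 84 mm across, 16 mm tall; leave alone. Origin under its centre
- heatsink: bystander: black finned heatsink, 48 x 72 x 27 mm; leave alone. Origin under its centre

How it is judged (in metres and radians):
On the way, in this order (a step that is already met when the one before it is completed fails the run):
1. the gate leans back on its stop while the board still lies in the fixture (value of joint gate above 1.7 rad and z of board in the frame of fixture below 0.045 m), for 0.3 s.
2. the board is lifted clear of the fixture in the fingers, the gate open (height (world z) of board above 0.1 m and contact force between the fingers and board above 0.5 N and value of joint gate above 1.6 rad), for 0.2 s.
At the end, for the whole second after the job is handed in: The fingers alone hold the board in the air, at rest: the centre of its underside within 20 mm of the point 120 mm in front of the lens, its face square to the line of sight and its long edges level, each within 9 degrees, component side up; the gate stands open (over 1.6 rad) (distance between board and focus below 0.02 m and angle between the z axis of board and the z axis of camera, either way round below 0.16 rad and angle between the y axis of board and the y axis of camera, either way round below 0.16 rad and angle between board's own z axis and vertical below 1 rad and height (world z) of board above 0.15 m and contact force between the fingers and board above 0.5 N and contact force between board and camera_stand below 0.1 N and contact force between board and fixture below 0.1 N and linear speed of board below 0.03 m/s and angular speed of board below 0.2 rad/s and value of joint gate above 1.6 rad); the arm keeps its last pose, push and grip.
It fails at once if the camera or its stand is touched (over 2 N) (contact force between camera_stand and anything else above 2 N).
It fails at once if one of the things lying around is moved by more than 20 mm (distance of any of flux_bottle, multimeter, side_cutters, kapton_tape, screw_dish, heatsink from where it was at the start of the episode above 0.02 m).
It also fails if it takes over 61 s, if anything falls off the work surface, if the arm or the gripper's body presses on something with over 40 N, if the wrist force passes 120 N, or if a joint passes its speed limit or range.

### The arm

A 6-joint arm with a two-finger parallel gripper is mounted at the origin on a cart in front of the work surface, level with it; the furniture and walls round the work are solid. World frame = base frame: x ahead of the robot, y to its left, z up, the work surface at z = 0. Lengths are in mm, angles in rad, forces in N, time in s.
With the tool pointing down it reaches from about 300 to 875 mm from the base axis. Payload 4.2 kg.
Tool frame: the origin (TCP) lies midway between the tips of the shut fingers; the grasp point (between the pads) lies 19 mm behind it; z points along the fingers, y is the line along which they close (so a half turn about z gives the same grasp; the last joint's range is limited). The gripper opens to 85 mm and grips with 20 to 120 N. Pads are 22 mm wide; open, the fingers measure 114 mm over their backs; the gripper's body (76 mm by 85 mm) begins 54 mm behind the grasp point. The pads swing forward as they close: fully open they stand 13 mm farther back than shut.
Start: joints at [1.295, 0.32, 1.565, -0, 1.257, -0.02], TCP at [145.487, 556.305, 231.338] pointing down, gripper open.
Joint ranges: [-3.11, 3.11], [-0.84, 2.01], [0.21, 2.61], [-1.34, 4.49], [0.05, 2.63], [-2.56, 2.56]. Speed limits (rad/s): [2.57, 2.57, 3.14, 3.14, 3.14, 3.14].

### API

Orientations are given as a rotation vector (axis times angle).
In Python, from cell import status, cams, arm gives the robot as it stands.
- The arm moves only by the tool drive_tool, never from a script. Its argument "deltas" is a list of rows, each an object of numbers: "dx", "dy", "dz": the shift along the tool's x, y, z normalised to -1 to 1, where 1 is 0.8 m; "ax", "ay", "az": the turn, a rotation vector about the tool's x, y, z normalised to -1 to 1, where 1 is 30 degrees. In form: [{"dx": .., "dy": .., "dz": .., "ax": .., "ay": .., "az": ..}, ...]. A call has 1 to 5 rows; each row shifts and turns the commanded pose from where the row before left it, along the tool's axes as they then stand; what a row does not reach is not made up. A row lasts 1/12 s, in which the tool goes at most 41.7 mm and 7.16 degrees, less where a joint would pass 70% of its speed; a pose out of reach is approached as far as the arm can. A call with a number of a shift or a turn outside -1 to 1 is refused whole. A call with a gripper value outside its range is refused whole. "claw" is the opening, from -1 (shut) to 1 (fully open), set as the call begins (left out, the last holds). The fingers move at their own pace and stop on an object; "squeeze" is the grip in N (left out, the last holds). Time passes only in rows, so rows that do not move let the fingers close. It gives the time, the measured TCP pose, the force, the opening and the grip force at its end, in the units of the state.
- status.get_state(): the state, without advancing time (a new reading comes with each control period).
- cams.snapshot(name): name is "side" or "top" or "wrist"; returns the picture (480x640x3 uint8, blue, green, red); there is no depth.
- cams.camera_info(name): a dict with "fx", "fy", "cx", "cy" (pixels), "origin" and "attitude" of the camera in the world. Camera axes: x right, y up, looking along -z (the intrinsics and any distortion apply to the point x, -y, -z); pixel columns grow to the right and rows downward; lengths in mm; the calibration is good to about 2 mm. A picture is of the moment at which its call begins: read the wrist's pose just before it. camera_info takes no time and is no camera call; for the wrist camera it gives the pose at the moment of the call.
- arm.job_done(): hands the job in; it is judged then, once.
The state is a dict: "time": time; "joint_positions": joint angles; "joint_vel": joint speeds; "joint_efforts": joint torques, N m; "position": TCP position; "tcp_rot": TCP orientation; "wrist_force": force on the tool from outside, world axes, zero at the start; "moment": the same for the moment, N m; "finger_gap": finger opening in mm; "grasp_force": force on a finger pad.
Only numpy, scipy, OpenCV 4.12 (cv2) and the standard library are available. Lean on these libraries where they do the work, as an engineer would, in place of code of your own. Each camera call takes 0.05 s, during which the arm holds its last target. There are 200 camera calls.

## Working session

There is one attempt and no reset: what is moved stays moved. The work goes in short steps, Python scripts to look and compute and a tool call to move; the robot and the scene stay as the last step left them, time stands still between calls to the robot, and variables do not carry over. Pictures are saved under pics/ and viewed, at most 10 in all, crops included, and the job is handed in when it is done.

Besides the shell and the picture viewer there is one more tool, called as name([rows], argument=value, ...), one row to a line, values as JSON. drive_tool: Moves the arm, as the interface text tells. Its arguments: {"type":"object","properties":{"deltas":{"type":"array","items":{"type":"object","properties":{"dx":{"type":"number","minimum":-1,"maximum":1},"dy":{"type":"number","minimum":-1,"maximum":1},"dz":{"type":"number","minimum":-1,"maximum":1},"ax":{"type":"number","minimum":-1,"maximum":1},"ay":{"type":"number","minimum":-1,"maximum":1},"az":{"type":"number","minimum":-1,"maximum":1}}}},"claw":{"type":"number"},"squeeze":{"type":"number"}},"required":["deltas"]}

```bash
ls; mkdir -p pics; python3 - <<'E'
from cell import status,cams
import cv2,json
print(status.get_state())
for n in("side","top"):
    print(n,cams.camera_info(n)); cv2.imwrite(f"pics/{n}0.png",cams.snapshot(n))
E
```

```text
pics
{'time': 0.0, 'joint_positions': array([ 1.29500594e+00,  3.20292638e-01,  1.56570785e+00, -1.48227073e-07,
        1.25741299e+00, -1.99791943e-02]), 'joint_vel': array([ 2.08418419e-04,  7.80193660e-06,  5.39799531e-04,  5.42932695e-05,
       -5.46416261e-05, -1.09455047e-03]), 'joint_efforts': array([ 6.71830385e-04, -4.15528572e+01, -2.34161586e+01,  3.00966428e-05,
        8.31320998e-03,  7.44263872e-06]), 'position': array([145.34501122, 555.81427086, 230.47065845]), 'tcp_rot': array([-4.00698102e-01, -3.11566247e+00,  2.82872680e-03]), 'wrist_force': array([-0.66341542, -1.04295496,  0.0790606 ]), 'moment': array([0.04740051, 0.01087919, 0.02549976]), 'grasp_force': 0.0, 'finger_gap': 85.56587797483547}
side {'fx': 466.12764409475267, 'fy': 466.12764409475267, 'cx': 321.0643400876451, 'cy': 239.45935774301716, 'origin': array([ 317.02008999, -526.70914017,  809.95357692]), 'attitude': array([ 0.85643199, -0.14556154, -0.34580558])}
top {'fx': 512.4351392091594, 'fy': 512.4351392091594, 'cx': 312.6776573792102, 'cy': 238.8359644119553, 'origin': array([ 366.05107405,  176.64347122, 1323.92750519]), 'attitude': array([ 0.11932303, -0.12532673, -1.57295695])}
```

View pics/top0.png

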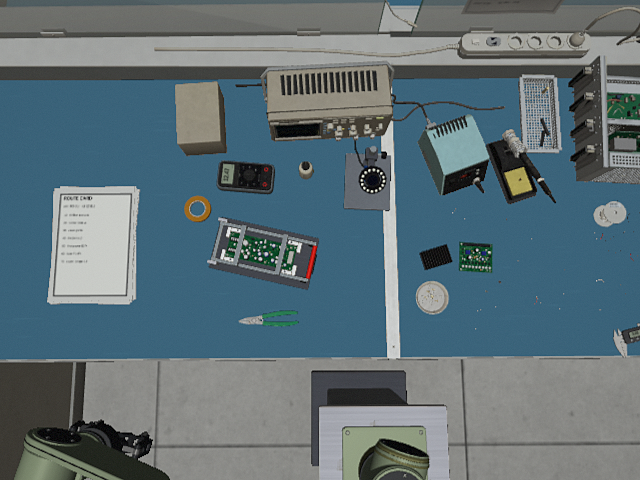

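View pics/side0.png

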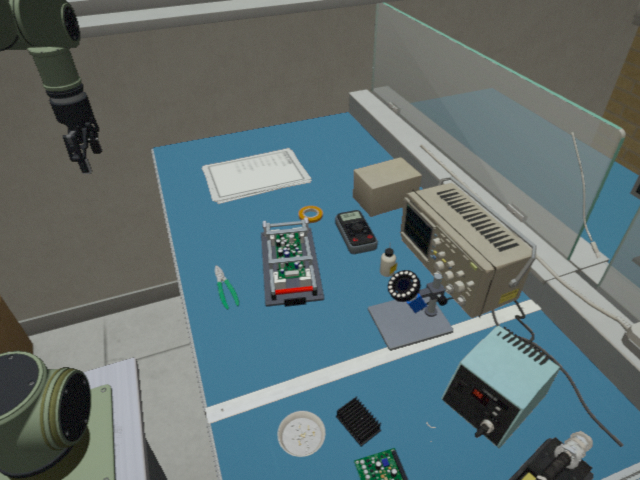

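The top view shows the fixture at about (263,253), with the red bar at (312,262) at the right end and the hinge on the left. The camera ring is at (373,180), and the side view shows it at (404,286). I'll enlarge both.

```bash
python3 - <<'E'
import cv2,numpy as np
t=cv2.imread("pics/top0.png");s=cv2.imread("pics/side0.png")
a=cv2.resize(t[140:290,200:400],(800,600),interpolation=cv2.INTER_CUBIC)
b=cv2.resize(s[205:355,255:455],(800,600),interpolation=cv2.INTER_CUBIC)
cv2.imwrite("pics/tc.png",a);cv2.imwrite("pics/sc.png",b)
E
```

```text
(no output)
```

View pics/tc.png

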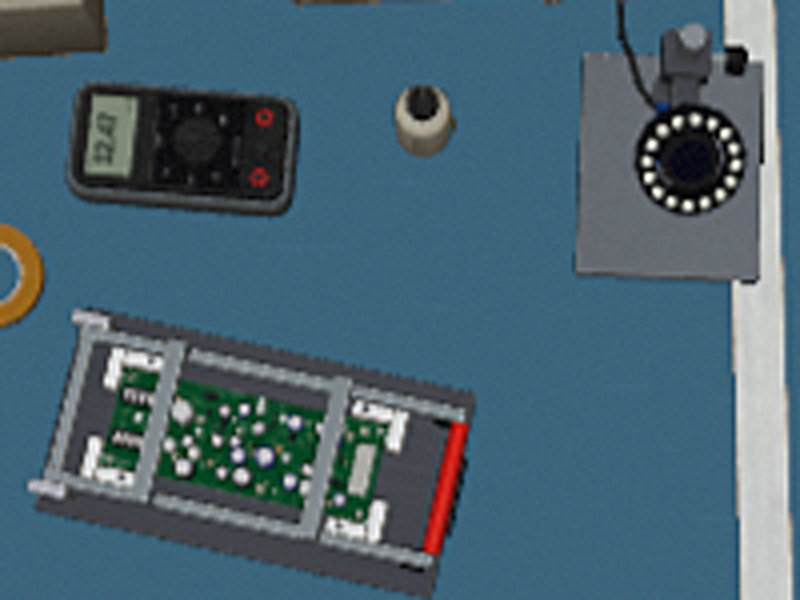

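View pics/sc.png

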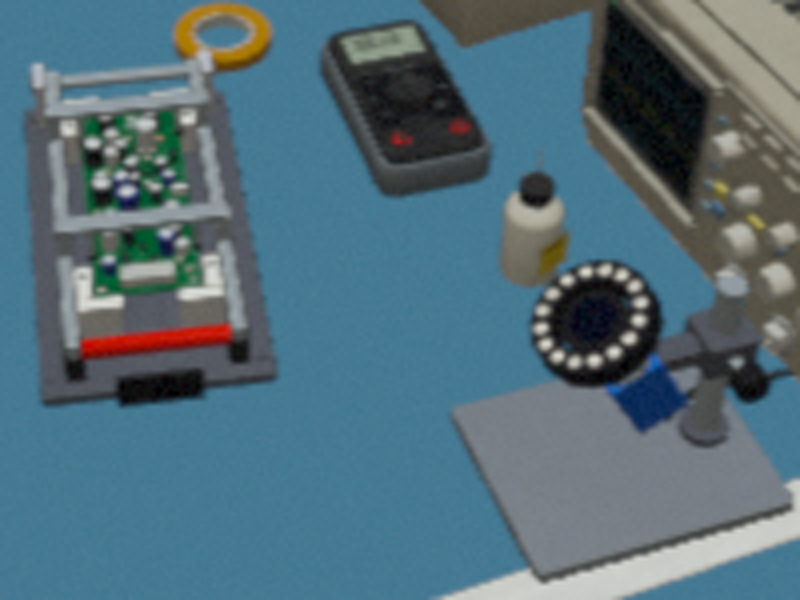

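Pixel positions in the 4x crops:

| Feature | Top crop | Side crop |
|---|---|---|
| Bar ends | (460,424), (434,553) | (230,331), (82,346) |
| Ring centre | (691,158) | (597,323) |
| Plate bar-end corners | (475,392), (434,597) | (275,375), (42,402) |

Next I'll triangulate these.

```bash
cat > h.py <<'E'
import numpy as np
from scipy.spatial.transform import Rotation as R
from cell import status,cams
def ray(info,u,v):
    d=np.array([(u-info["cx"])/info["fx"],-(v-info["cy"])/info["fy"],-1.])
    d=R.from_rotvec(info["attitude"]).apply(d); return np.array(info["origin"]),d/np.linalg.norm(d)
def tri(rays):
    A=sum(np.eye(3)-np.outer(d,d) for o,d in rays);b=sum((np.eye(3)-np.outer(d,d))@o for o,d in rays)
    p=np.linalg.solve(A,b); return p,max(np.linalg.norm(np.cross(p-o,d)) for o,d in rays)
def atz(r,z): o,d=r; return o+d*(z-o[2])/d[2]
def proj(info,p):
    q=R.from_rotvec(info["attitude"]).inv().apply(np.asarray(p)-info["origin"])
    return info["cx"]-info["fx"]*q[0]/q[2], info["cy"]+info["fy"]*q[1]/q[2]
E
python3 - <<'E'
from h import *
np.set_printoptions(precision=1,suppress=True)
T=cams.camera_info("top");S=cams.camera_info("side")
t=lambda u,v:ray(T,(u+.5)/4-.5+200,(v+.5)/4-.5+140)
s=lambda u,v:ray(S,(u+.5)/4-.5+255,(v+.5)/4-.5+205)
for n,a,b in [("barL",(460,424),(230,331)),("barR",(434,553),(82,346)),("ring",(691,158),(597,323)),("pR",(475,392),(275,375)),("pr2",(434,597),(42,402)),("foot",(583,54),(455,412)),("foot2",(577,272),(543,577)),("foot3",(757,280),(0,0))]:
    print(n,tri([t(*a),s(*b)]) if b!=(0,0) else "")
for n,a in [("bp1",(475,392)),("bp2",(434,597)),("bp3",(36,505)),("bp4",(80,310))]: print(n,atz(t(*a),14),)
print("side");
for a in [(275,375),(42,402),(25,110)]: print(atz(s(*a),14))
for a in [(583,54),(763,63),(757,280),(577,272)]: print("ft",atz(t(*a),8))
for a in [(455,412),(543,577),(790,505)]: print("fs",atz(s(*a),8))
I=cams.camera_info("wrist");print(I,status.get_state()["position"])
E
```

```text
barL (array([549.2, 166.4,  44.3]), np.float64(0.2679875126258364))
barR (array([467.6, 183.1,  47.3]), np.float64(0.4021934841800694))
ring (array([697.6,  27.2, 129. ]), np.float64(0.5954990477530502))
pR (array([573.8, 156.5,   8.4]), np.float64(1.7563379420347058))
pr2 (array([441.8, 183.5,  11. ]), np.float64(0.9973718068094456))
foot (array([725.5,  92.1,  23.1]), np.float64(69.8089220676265))
foot2 (array([ 702.4,   74.4, -148.3]), np.float64(13.274820010489014))
foot3 
bp1 [574.7 156.3  14. ]
bp2 [442.6 183.4  14. ]
bp3 [502.8 438.3  14. ]
bp4 [630.1 412.9  14. ]
side
[570.3 151.8  14. ]
[440.3 180.9  14. ]
[499.7 436.   14. ]
ft [803.7  82.3   8. ]
ft [796.9 -37.7   8. ]
ft [649.1 -29.4   8. ]
ft [655.   88.6   8. ]
fs [656.7  93.6   8. ]
fs [651. -25.   8.]
fs [795.7 -31.5   8. ]
{'fx': 342.68668318067455, 'fy': 342.68668318067455, 'cx': 318.9895424909181, 'cy': 241.12124283026827, 'origin': array([ 67. , 575.9, 373.7]), 'attitude': array([-0.3, -0.2,  1.3])} [145.4 555.9 230.6]
```

```bash
cat >> h.py <<'E'
def down(yaw_y,tilt=0,faxis=0):
    "tool z down, tool y at heading yaw_y (deg)"
    y=np.array([np.cos(np.radians(yaw_y)),np.sin(np.radians(yaw_y)),0]);z=np.array([0,0,-1.])
    return R.from_matrix(np.c_[np.cross(y,z),y,z])
def plan(tgts,step=38,ang=6.5,dec=3):
    s=status.get_state();p=np.array(s["position"]);r=R.from_rotvec(s["tcp_rot"]);k=0
    for P,Q in tgts:
        P=np.asarray(P,float);Q=Q or r
        w=(r.inv()*Q).as_rotvec()
        n=max(1,int(np.ceil(max(np.linalg.norm(P-p)/step,np.degrees(np.linalg.norm(w))/ang))))
        print("->",P,n,"rows")
        for i in range(n):
            d=r.inv().apply((P-p)/(n-i))/800; a=np.degrees((r.inv()*Q).as_rotvec())/(n-i)/30
            d=np.round(d,4);a=np.round(a,dec)
            print(dict(zip(("dx","dy","dz","ax","ay","az"),map(float,[*d,*a]))))
            p=p+r.apply(d*800); r=r*R.from_rotvec(np.radians(a*30))
E
python3 - <<'E'
from h import *
plan([((509,175,150),down(77.7)),((509,175,25),None)])
E
```

```text
-> [509. 175. 150.] 15 rows
{'dx': -0.0373, 'dy': -0.023, 'dz': 0.0067, 'ax': -0.0, 'ay': -0.0, 'az': -0.005}
{'dx': -0.0373, 'dy': -0.0231, 'dz': 0.0068, 'ax': -0.0, 'ay': -0.0, 'az': -0.005}
{'dx': -0.0372, 'dy': -0.0232, 'dz': 0.0067, 'ax': -0.0, 'ay': -0.0, 'az': -0.005}
{'dx': -0.0372, 'dy': -0.0233, 'dz': 0.0068, 'ax': -0.0, 'ay': -0.0, 'az': -0.005}
{'dx': -0.0371, 'dy': -0.0234, 'dz': 0.0067, 'ax': -0.0, 'ay': -0.0, 'az': -0.005}
{'dx': -0.037, 'dy': -0.0235, 'dz': 0.0068, 'ax': -0.0, 'ay': -0.0, 'az': -0.005}
{'dx': -0.037, 'dy': -0.0236, 'dz': 0.0067, 'ax': -0.0, 'ay': -0.0, 'az': -0.005}
{'dx': -0.0369, 'dy': -0.0237, 'dz': 0.0068, 'ax': -0.0, 'ay': -0.0, 'az': -0.005}
{'dx': -0.0369, 'dy': -0.0238, 'dz': 0.0067, 'ax': -0.0, 'ay': -0.0, 'az': -0.006}
{'dx': -0.0368, 'dy': -0.0239, 'dz': 0.0068, 'ax': -0.001, 'ay': -0.0, 'az': -0.005}
{'dx': -0.0367, 'dy': -0.0241, 'dz': 0.0067, 'ax': -0.0, 'ay': -0.0, 'az': -0.006}
{'dx': -0.0367, 'dy': -0.0242, 'dz': 0.0067, 'ax': -0.001, 'ay': -0.0, 'az': -0.005}
{'dx': -0.0366, 'dy': -0.0243, 'dz': 0.0067, 'ax': -0.0, 'ay': -0.0, 'az': -0.006}
{'dx': -0.0365, 'dy': -0.0243, 'dz': 0.0068, 'ax': -0.001, 'ay': -0.0, 'az': -0.005}
{'dx': -0.0364, 'dy': -0.0245, 'dz': 0.0067, 'ax': -0.0, 'ay': -0.0, 'az': -0.006}
-> [509. 175.  25.] 4 rows
{'dx': -0.0, 'dy': 0.0, 'dz': 0.0391, 'ax': 0.0, 'ay': 0.0, 'az': 0.0}
{'dx': -0.0, 'dy': 0.0, 'dz': 0.0391, 'ax': 0.0, 'ay': 0.0, 'az': 0.0}
{'dx': -0.0, 'dy': 0.0, 'dz': 0.039, 'ax': 0.0, 'ay': 0.0, 'az': 0.0}
{'dx': -0.0, 'dy': 0.0, 'dz': 0.0391, 'ax': 0.0, 'ay': 0.0, 'az': 0.0}
```

drive_tool([
  {"dx": -0.037, "dy": -0.0235, "dz": 0.0067, "az": -0.005},
  {"dx": -0.037, "dy": -0.0235, "dz": 0.0067, "az": -0.005},
  {"dx": -0.037, "dy": -0.0235, "dz": 0.0067, "az": -0.005},
  {"dx": -0.037, "dy": -0.0235, "dz": 0.0067, "az": -0.005},
  {"dx": -0.037, "dy": -0.0235, "dz": 0.0067, "az": -0.005},
], claw=0.05)

```text
invalid input at $.deltas[0]: expected keys dx, dy, dz, ax, ay, az
```

drive_tool([
  {"dx": -0.037, "dy": -0.0237, "dz": 0.0067, "az": -0.005},
  {"dx": -0.037, "dy": -0.0237, "dz": 0.0067, "az": -0.005},
  {"dx": -0.037, "dy": -0.0237, "dz": 0.0067, "az": -0.005},
  {"dx": -0.037, "dy": -0.0237, "dz": 0.0067, "az": -0.005},
  {"dx": -0.037, "dy": -0.0237, "dz": 0.0067, "az": -0.005},
])

```text
invalid input at $.deltas[0]: expected keys dx, dy, dz, ax, ay, az
```

drive_tool([
  {"dx": -0.037, "dy": -0.024, "dz": 0.0067, "az": -0.005},
  {"dx": -0.037, "dy": -0.024, "dz": 0.0067, "az": -0.005},
  {"dx": -0.037, "dy": -0.024, "dz": 0.0067, "az": -0.005},
  {"dx": -0.037, "dy": -0.024, "dz": 0.0067, "az": -0.005},
  {"dx": -0.037, "dy": -0.024, "dz": 0.0067, "az": -0.005},
])

```text
invalid input at $.deltas[0]: expected keys dx, dy, dz, ax, ay, az
```

drive_tool([
  {},
  {},
])

```text
invalid input at $.deltas[0]: expected keys dx, dy, dz, ax, ay, az
```

All six keys are required in each row.

drive_tool([
  {"dx": -0.037, "dy": -0.0235, "dz": 0.0067, "ax": 0, "ay": 0, "az": -0.005},
  {"dx": -0.037, "dy": -0.0235, "dz": 0.0067, "ax": 0, "ay": 0, "az": -0.005},
  {"dx": -0.037, "dy": -0.0235, "dz": 0.0067, "ax": 0, "ay": 0, "az": -0.005},
  {"dx": -0.037, "dy": -0.0235, "dz": 0.0067, "ax": 0, "ay": 0, "az": -0.005},
  {"dx": -0.037, "dy": -0.0235, "dz": 0.0067, "ax": 0, "ay": 0, "az": -0.005},
], claw=0.05)

```text
time: 0.52
position: [266.1, 427.0, 203.9]
tcp_rot: [-0.379, -3.118, 0.001]
wrist_force: [1.4, 0.4, -0.3]
finger_gap: 44.9
grasp_force: 0.0
```

drive_tool([
  {"dx": -0.037, "dy": -0.0237, "dz": 0.0067, "ax": 0, "ay": 0, "az": -0.005},
  {"dx": -0.037, "dy": -0.0237, "dz": 0.0067, "ax": 0, "ay": 0, "az": -0.005},
  {"dx": -0.037, "dy": -0.0237, "dz": 0.0067, "ax": 0, "ay": 0, "az": -0.005},
  {"dx": -0.037, "dy": -0.0237, "dz": 0.0067, "ax": 0, "ay": 0, "az": -0.005},
  {"dx": -0.037, "dy": -0.0237, "dz": 0.0067, "ax": 0, "ay": 0, "az": -0.005},
])

```text
time: 0.93
position: [387.8, 300.0, 177.3]
tcp_rot: [-0.36, -3.121, 0.0]
wrist_force: [0.7, 0.6, -0.1]
finger_gap: 44.7
grasp_force: 0.0
```

drive_tool([
  {"dx": -0.037, "dy": -0.024, "dz": 0.0067, "ax": 0, "ay": 0, "az": -0.005},
  {"dx": -0.037, "dy": -0.024, "dz": 0.0067, "ax": 0, "ay": 0, "az": -0.005},
  {"dx": -0.037, "dy": -0.024, "dz": 0.0067, "ax": 0, "ay": 0, "az": -0.005},
  {"dx": -0.037, "dy": -0.024, "dz": 0.0067, "ax": 0, "ay": 0, "az": -0.005},
  {"dx": -0.037, "dy": -0.024, "dz": 0.0067, "ax": 0, "ay": 0, "az": -0.005},
])

```text
time: 1.35
position: [510.8, 173.5, 150.4]
tcp_rot: [-0.34, -3.123, 0.0]
wrist_force: [1.0, 0.4, 1.0]
finger_gap: 44.8
grasp_force: 0.0
```

drive_tool([
  {"dx": 0, "dy": 0, "dz": 0, "ax": 0, "ay": 0, "az": 0},
  {"dx": 0, "dy": 0, "dz": 0, "ax": 0, "ay": 0, "az": 0},
])

```text
time: 1.52
position: [510.4, 173.8, 150.0]
tcp_rot: [-0.345, -3.121, 0.001]
wrist_force: [-0.1, 0.5, -0.2]
finger_gap: 44.9
grasp_force: 0.0
```

```bash
python3 - <<'E'
from h import *
import cv2
I=cams.camera_info("wrist"); im=cams.snapshot("wrist"); cv2.imwrite("pics/w1.png",im)
for p in [(549.2,166.4,44.3),(467.6,183.1,47.3)]: print(proj(I,p))
np.save("w1.npy",I,allow_pickle=True)
plan([((509,175,150),down(77.7)),((509,175,25),None)])
E
```

```text
(np.float64(321.47819493157664), np.float64(286.8856443703625))
(np.float64(319.54541649272954), np.float64(182.9657002457329))
-> [509. 175. 150.] 1 rows
{'dx': 0.0009, 'dy': 0.0002, 'dz': 0.0004, 'ax': -0.001, 'ay': -0.003, 'az': -0.007}
-> [509. 175.  25.] 4 rows
{'dx': -0.0, 'dy': -0.0, 'dz': 0.0391, 'ax': 0.0, 'ay': 0.0, 'az': 0.0}
{'dx': -0.0, 'dy': -0.0, 'dz': 0.0391, 'ax': 0.0, 'ay': 0.0, 'az': 0.0}
{'dx': -0.0, 'dy': -0.0, 'dz': 0.039, 'ax': 0.0, 'ay': 0.0, 'az': 0.0}
{'dx': -0.0001, 'dy': -0.0001, 'dz': 0.0391, 'ax': 0.0, 'ay': 0.0, 'az': 0.0}
```

View pics/w1.png

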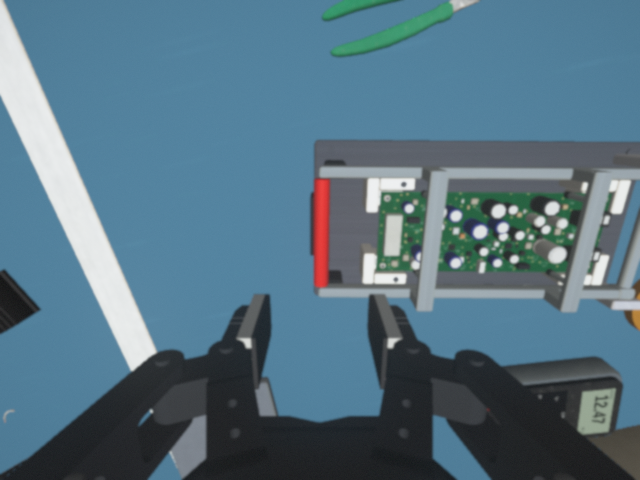

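The wrist view shows the bar from (321,179) to (321,287), midway between the fingers and aligned with them. Its predicted position agrees to within 4 px, so I'll descend and grip.

drive_tool([
  {"dx": 0.0009, "dy": 0, "dz": 0.039, "ax": 0, "ay": 0, "az": -0.006},
  {"dx": 0, "dy": 0, "dz": 0.039, "ax": 0, "ay": 0, "az": 0},
  {"dx": 0, "dy": 0, "dz": 0.039, "ax": 0, "ay": 0, "az": 0},
  {"dx": 0, "dy": 0, "dz": 0.038, "ax": 0, "ay": 0, "az": 0},
  {"dx": 0, "dy": 0, "dz": 0, "ax": 0, "ay": 0, "az": 0},
])

```text
time: 1.98
position: [504.2, 175.2, 22.3]
tcp_rot: [-0.33, -3.113, 0.007]
wrist_force: [-1.5, -0.5, 0.1]
finger_gap: 44.9
grasp_force: 0.0
```

drive_tool([
  {"dx": 0, "dy": 0, "dz": 0, "ax": 0, "ay": 0, "az": 0},
  {"dx": 0, "dy": 0, "dz": 0, "ax": 0, "ay": 0, "az": 0},
  {"dx": 0, "dy": 0, "dz": 0, "ax": 0, "ay": 0, "az": 0},
  {"dx": 0, "dy": 0, "dz": 0, "ax": 0, "ay": 0, "az": 0},
  {"dx": 0, "dy": 0, "dz": 0, "ax": 0, "ay": 0, "az": 0},
], claw=-1, squeeze=35)

```text
time: 2.4
position: [510.3, 175.3, 29.0]
tcp_rot: [0.334, 3.121, 0.002]
wrist_force: [-1.7, -3.5, 7.9]
finger_gap: 11.0
grasp_force: 34.5
```

```bash
python3 - <<'E'
from h import *
s=status.get_state();p=s["position"];print(p,s["wrist_force"],s["finger_gap"])
# arc from the gripped pose: rho=242, constant tool orientation
e=np.array([np.cos(np.radians(77.7)),np.sin(np.radians(77.7)),0])
th=np.linspace(0,1.78,16)[1:]
plan([(p+242*((1-np.cos(t))*e+np.sin(t)*np.array([0,0,1])),None) for t in th])
E
```

```text
[510.25590614 175.32017418  28.95863558] [-1.74796955 -3.48580138  7.8713061 ] 10.990601926930289
-> [510.61846182 176.98300468  57.60861784] 1 rows
{'dx': -0.0001, 'dy': 0.0022, 'dz': -0.0358, 'ax': 0.0, 'ay': 0.0, 'az': 0.0}
-> [511.70102943 181.94810804  85.85563062] 1 rows
{'dx': -0.0001, 'dy': 0.0064, 'dz': -0.0353, 'ax': 0.0, 'ay': 0.0, 'az': 0.0}
-> [513.48838236 190.14564879 113.30237232] 1 rows
{'dx': -0.0001, 'dy': 0.0105, 'dz': -0.0343, 'ax': 0.0, 'ay': 0.0, 'az': 0.0}
-> [515.95538103 201.46032637 139.56279737] 1 rows
{'dx': -0.0001, 'dy': 0.0145, 'dz': -0.0328, 'ax': 0.0, 'ay': 0.0, 'az': 0.0}
-> [519.06732647 215.7329969  164.26754604] 1 rows
{'dx': -0.0002, 'dy': 0.0183, 'dz': -0.0309, 'ax': 0.0, 'ay': 0.0, 'az': 0.0}
-> [522.78044834 232.76291154 187.06913958] 1 rows
{'dx': -0.0001, 'dy': 0.0219, 'dz': -0.0284, 'ax': 0.0, 'ay': 0.0, 'az': 0.0}
-> [527.04252063 252.31054011 207.64686765] 1 rows
{'dx': -0.0001, 'dy': 0.025, 'dz': -0.0257, 'ax': 0.0, 'ay': 0.0, 'az': 0.0}
-> [531.79359616 274.10094009 225.71129913] 1 rows
{'dx': -0.0001, 'dy': 0.0279, 'dz': -0.0226, 'ax'
[... 218 characters left out ...]
.0001, 'dy': 0.0324, 'dz': -0.0153, 'ax': 0.0, 'ay': 0.0, 'az': 0.0}
-> [548.28392432 349.73241423 262.48165029] 1 rows
{'dx': -0.0, 'dy': 0.034, 'dz': -0.0114, 'ax': 0.0, 'ay': 0.0, 'az': 0.0}
-> [554.26856754 377.18046644 268.35586603] 1 rows
{'dx': -0.0001, 'dy': 0.0352, 'dz': -0.0073, 'ax': 0.0, 'ay': 0.0, 'az': 0.0}
-> [560.35927255 405.114962   270.86289728] 1 rows
{'dx': -0.0001, 'dy': 0.0357, 'dz': -0.0031, 'ax': 0.0, 'ay': 0.0, 'az': 0.0}
-> [566.47037201 433.14299493 269.967482  ] 1 rows
{'dx': 0.0, 'dy': 0.0359, 'dz': 0.0012, 'ax': 0.0, 'ay': 0.0, 'az': 0.0}
-> [572.51591171 460.87034364 265.68221443] 1 rows
{'dx': -0.0, 'dy': 0.0354, 'dz': 0.0054, 'ax': 0.0, 'ay': 0.0, 'az': 0.0}
```

drive_tool([
  {"dx": 0, "dy": 0.0022, "dz": -0.0358, "ax": 0, "ay": 0, "az": 0},
  {"dx": 0, "dy": 0.0064, "dz": -0.0353, "ax": 0, "ay": 0, "az": 0},
  {"dx": 0, "dy": 0.0105, "dz": -0.0343, "ax": 0, "ay": 0, "az": 0},
  {"dx": 0, "dy": 0, "dz": 0, "ax": 0, "ay": 0, "az": 0},
])

```text
time: 2.73
position: [513.6, 190.8, 116.7]
tcp_rot: [0.333, 3.119, 0.003]
wrist_force: [-0.6, -5.0, 0.6]
finger_gap: 10.6
grasp_force: 34.6
```

drive_tool([
  {"dx": 0, "dy": 0.0145, "dz": -0.0328, "ax": 0, "ay": 0, "az": 0},
  {"dx": 0, "dy": 0.0183, "dz": -0.0309, "ax": 0, "ay": 0, "az": 0},
  {"dx": 0, "dy": 0.0219, "dz": -0.0284, "ax": 0, "ay": 0, "az": 0},
  {"dx": 0, "dy": 0.025, "dz": -0.0257, "ax": 0, "ay": 0, "az": 0},
  {"dx": 0, "dy": 0, "dz": 0, "ax": 0, "ay": 0, "az": 0},
])

```text
time: 3.15
position: [528.2, 253.5, 212.4]
tcp_rot: [0.331, 3.115, 0.003]
wrist_force: [-3.0, -10.8, 12.1]
finger_gap: 10.5
grasp_force: 35.3
```

```bash
python3 - <<'E'
from h import *
s=status.get_state();print(s["position"],s["tcp_rot"],s["joint_positions"],s["finger_gap"])
E
```

```text
[528.16857959 253.49934859 212.4489898 ] [3.30989569e-01 3.11546567e+00 2.94497320e-03] [ 0.4293587   0.34469501  1.57581997 -0.00295253  1.21272919 -0.92872688] 10.519258291415115
```

drive_tool([
  {"dx": 0, "dy": 0.0265, "dz": -0.024, "ax": 0, "ay": 0, "az": 0},
  {"dx": 0, "dy": 0.0299, "dz": -0.0196, "ax": 0, "ay": 0, "az": 0},
  {"dx": 0, "dy": 0.0324, "dz": -0.0157, "ax": 0, "ay": 0, "az": 0},
  {"dx": 0, "dy": 0, "dz": 0, "ax": 0, "ay": 0, "az": 0},
])

```text
time: 3.48
position: [544.3, 325.5, 258.3]
tcp_rot: [0.331, 3.114, 0.011]
wrist_force: [2.2, -5.9, 10.1]
finger_gap: 10.3
grasp_force: 35.9
```

drive_tool([
  {"dx": 0, "dy": 0.034, "dz": -0.0114, "ax": 0, "ay": 0, "az": 0},
  {"dx": 0, "dy": 0.0352, "dz": -0.0073, "ax": 0, "ay": 0, "az": 0},
  {"dx": 0, "dy": 0.0357, "dz": -0.0031, "ax": 0, "ay": 0, "az": 0},
  {"dx": 0, "dy": 0, "dz": 0, "ax": 0, "ay": 0, "az": 0},
])

```text
time: 3.82
position: [562.9, 408.7, 274.0]
tcp_rot: [0.331, 3.112, 0.014]
wrist_force: [5.4, -1.7, 8.5]
finger_gap: 10.5
grasp_force: 37.2
```

drive_tool([
  {"dx": 0, "dy": 0.0359, "dz": 0.0005, "ax": 0, "ay": 0, "az": 0},
  {"dx": 0, "dy": 0.0354, "dz": 0.0049, "ax": 0, "ay": 0, "az": 0},
  {"dx": 0, "dy": 0, "dz": 0, "ax": 0, "ay": 0, "az": 0},
  {"dx": 0, "dy": 0, "dz": 0, "ax": 0, "ay": 0, "az": 0},
])

```text
time: 4.15
position: [574.7, 461.8, 268.9]
tcp_rot: [0.333, 3.113, 0.01]
wrist_force: [7.2, 0.1, 4.9]
finger_gap: 10.3
grasp_force: 36.4
```

```bash
python3 - <<'E'
from h import *
import cv2
s=status.get_state();print(s["position"],s["joint_positions"])
im=cams.snapshot("side");cv2.imwrite("pics/s2.png",cv2.resize(im[150:350,215:465],(750,600)))
E
```

```text
[574.66723124 461.8315117  268.85992801] [ 0.66250596  0.56878253  1.06594652 -0.00265342  1.49466475 -0.69484139]
```

View pics/s2.png

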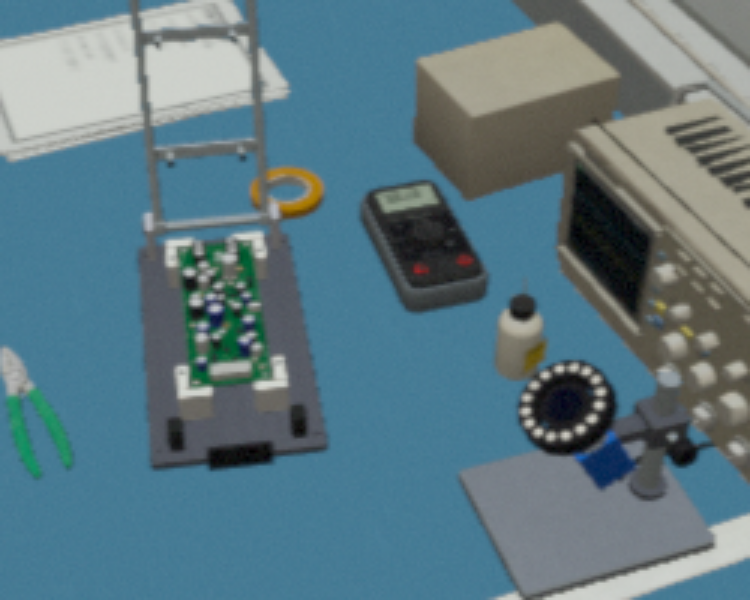

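The gate stands leaning back, about 1.79 rad from the arc, and the board still lies in the fixture at crop (225,310). I'll release the bar and lift off.

drive_tool([
  {"dx": 0, "dy": 0.006, "dz": 0.0013, "ax": 0, "ay": 0, "az": 0},
  {"dx": 0, "dy": 0, "dz": 0, "ax": 0, "ay": 0, "az": 0},
  {"dx": 0, "dy": 0, "dz": 0, "ax": 0, "ay": 0, "az": 0},
  {"dx": 0, "dy": 0, "dz": 0, "ax": 0, "ay": 0, "az": 0},
  {"dx": 0, "dy": 0, "dz": 0, "ax": 0, "ay": 0, "az": 0},
], claw=0.2)

```text
time: 4.62
position: [571.6, 464.3, 264.8]
tcp_rot: [-0.334, -3.123, 0.0]
wrist_force: [-0.1, -0.7, -0.7]
finger_gap: 51.3
grasp_force: 0.0
```

drive_tool([
  {"dx": 0, "dy": 0, "dz": -0.02, "ax": 0, "ay": 0, "az": 0},
  {"dx": 0, "dy": 0, "dz": -0.03, "ax": 0, "ay": 0, "az": 0},
  {"dx": 0, "dy": 0, "dz": -0.03, "ax": 0, "ay": 0, "az": 0},
  {"dx": 0, "dy": 0, "dz": 0, "ax": 0, "ay": 0, "az": 0},
])

```text
time: 4.95
position: [572.9, 465.2, 335.0]
tcp_rot: [0.334, 3.117, 0.011]
wrist_force: [-0.9, 0.8, 2.0]
finger_gap: 51.2
grasp_force: 0.0
```

```bash
python3 - <<'E'
from h import *
e=np.array([np.cos(np.radians(77.7)),np.sin(np.radians(77.7)),0])
print(status.get_state()["joint_positions"])
o=np.array([537,302,0.])
for y in(-12.3,167.7):
    print(y); plan([((540,280,260),down(y))]) if y<0 else None
E
```

```text
[ 6.66326583e-01  5.65698070e-01  9.12594161e-01  2.13270403e-04
  1.65350939e+00 -6.91183421e-01]
-12.3
-> [540. 280. 260.] 14 rows
{'dx': -0.0006, 'dy': -0.0168, 'dz': 0.0066, 'ax': 0.001, 'ay': -0.0, 'az': 0.214}
{'dx': -0.0025, 'dy': -0.0167, 'dz': 0.0066, 'ax': 0.001, 'ay': -0.0, 'az': 0.215}
{'dx': -0.0043, 'dy': -0.0163, 'dz': 0.0066, 'ax': 0.002, 'ay': -0.0, 'az': 0.214}
{'dx': -0.0061, 'dy': -0.0157, 'dz': 0.0066, 'ax': 0.001, 'ay': -0.0, 'az': 0.215}
{'dx': -0.0078, 'dy': -0.0149, 'dz': 0.0066, 'ax': 0.001, 'ay': -0.0, 'az': 0.214}
{'dx': -0.0095, 'dy': -0.0139, 'dz': 0.0066, 'ax': 0.002, 'ay': -0.0, 'az': 0.215}
{'dx': -0.011, 'dy': -0.0128, 'dz': 0.0066, 'ax': 0.001, 'ay': -0.0, 'az': 0.214}
{'dx': -0.0123, 'dy': -0.0114, 'dz': 0.0067, 'ax': 0.001, 'ay': -0.0, 'az': 0.215}
{'dx': -0.0135, 'dy': -0.01, 'dz': 0.0066, 'ax': 0.002, 'ay': -0.001, 'az': 0.214}
{'dx': -0.0145, 'dy': -0.0084, 'dz': 0.0067, 'ax': 0.001, 'ay': -0.0, 'az': 0.215}
{'dx': -0.0154, 'dy': -0.0067, 'dz': 0.0067, 'ax': 0.002, 'ay': -0.001, 'az': 0.214}
{'dx': -0.016, 'dy': -0.005, 'dz': 0.0067, 'ax': 0.001, 'ay': -0.0, 'az': 0.215}
{'dx': -0.0165, 'dy': -0.0031, 'dz': 0.0067, 'ax': 0.002, 'ay': -0.001, 'az': 0.214}
{'dx': -0.0168, 'dy': -0.0012, 'dz': 0.0067, 'ax': 0.001, 'ay': -0.0, 'az': 0.215}
167.7
```

drive_tool([
  {"dx": -0.0006, "dy": -0.0168, "dz": 0.0066, "ax": 0.001, "ay": 0, "az": 0.2145},
  {"dx": -0.0025, "dy": -0.0167, "dz": 0.0066, "ax": 0.001, "ay": 0, "az": 0.2145},
  {"dx": -0.0043, "dy": -0.0163, "dz": 0.0066, "ax": 0.001, "ay": 0, "az": 0.2145},
  {"dx": -0.0061, "dy": -0.0157, "dz": 0.0066, "ax": 0.001, "ay": 0, "az": 0.2145},
  {"dx": -0.0078, "dy": -0.0149, "dz": 0.0066, "ax": 0.001, "ay": 0, "az": 0.2145},
], claw=1)

```text
time: 5.37
position: [559.4, 397.3, 301.9]
tcp_rot: [-1.195, -2.905, 0.005]
wrist_force: [0.3, 0.1, 0.0]
finger_gap: 85.7
grasp_force: 0.0
```

drive_tool([
  {"dx": -0.0095, "dy": -0.0139, "dz": 0.0066, "ax": 0.001, "ay": 0, "az": 0.2145},
  {"dx": -0.011, "dy": -0.0128, "dz": 0.0066, "ax": 0.001, "ay": 0, "az": 0.2145},
  {"dx": -0.0123, "dy": -0.0114, "dz": 0.0066, "ax": 0.001, "ay": 0, "az": 0.2145},
  {"dx": -0.0135, "dy": -0.01, "dz": 0.0066, "ax": 0.001, "ay": 0, "az": 0.2145},
  {"dx": -0.0145, "dy": -0.0084, "dz": 0.0067, "ax": 0.001, "ay": 0, "az": 0.2145},
])

```text
time: 5.78
position: [547.5, 331.0, 275.7]
tcp_rot: [-1.953, -2.46, 0.009]
wrist_force: [0.3, 0.3, -0.1]
finger_gap: 85.8
grasp_force: 0.0
```

drive_tool([
  {"dx": -0.0154, "dy": -0.0067, "dz": 0.0067, "ax": 0.001, "ay": 0, "az": 0.2145},
  {"dx": -0.016, "dy": -0.005, "dz": 0.0067, "ax": 0.001, "ay": 0, "az": 0.2145},
  {"dx": -0.0165, "dy": -0.0031, "dz": 0.0067, "ax": 0.001, "ay": 0, "az": 0.2145},
  {"dx": -0.0168, "dy": -0.0012, "dz": 0.0067, "ax": 0.001, "ay": 0, "az": 0.2145},
  {"dx": 0, "dy": 0, "dz": 0, "ax": 0, "ay": 0, "az": 0},
])

```text
time: 6.2
position: [537.2, 276.4, 254.0]
tcp_rot: [-2.45, -1.966, 0.016]
wrist_force: [-0.1, -0.9, 0.5]
finger_gap: 85.5
grasp_force: 0.0
```

drive_tool([
  {"dx": 0, "dy": 0, "dz": 0, "ax": 0, "ay": 0, "az": 0},
  {"dx": 0, "dy": 0, "dz": 0, "ax": 0, "ay": 0, "az": 0},
])

```text
time: 6.37
position: [538.7, 279.4, 255.4]
tcp_rot: [-2.444, -1.973, 0.009]
wrist_force: [-0.2, -0.3, -0.0]
finger_gap: 85.7
grasp_force: 0.0
```

```bash
python3 - <<'E'
from h import *
import cv2
s=status.get_state();print(s["position"],R.from_rotvec(s["tcp_rot"]).as_matrix().round(3),s["joint_positions"])
I=cams.camera_info("wrist"); im=cams.snapshot("wrist"); cv2.imwrite("pics/w2.png",im)
np.save("w2.npy",I,allow_pickle=True)
e=np.array([np.cos(np.radians(77.7)),np.sin(np.radians(77.7)),0]);n=np.array([-e[1],e[0],0])
for a,b in [(86,32),(86,-32),(-86,32),(-86,-32)]: print(a,b,proj(I,np.array([537,302,38])+a*e+b*n))
E
```

```text
[538.69209191 279.40862329 255.44429925] [[ 0.211  0.977 -0.005]
 [ 0.977 -0.211 -0.003]
 [-0.004 -0.004 -1.   ]] [ 4.59603416e-01  3.60058390e-01  1.44276058e+00 -1.48034791e-04
  1.34444297e+00  6.72186383e-01]
86 32 (np.float64(281.13105923788686), np.float64(97.16118449579665))
86 -32 (np.float64(346.961706142272), np.float64(97.20864832964045))
-86 32 (np.float64(286.29087080034355), np.float64(261.5959846047923))
-86 -32 (np.float64(342.87824083875876), np.float64(261.74640161514196))
```

View pics/w2.png

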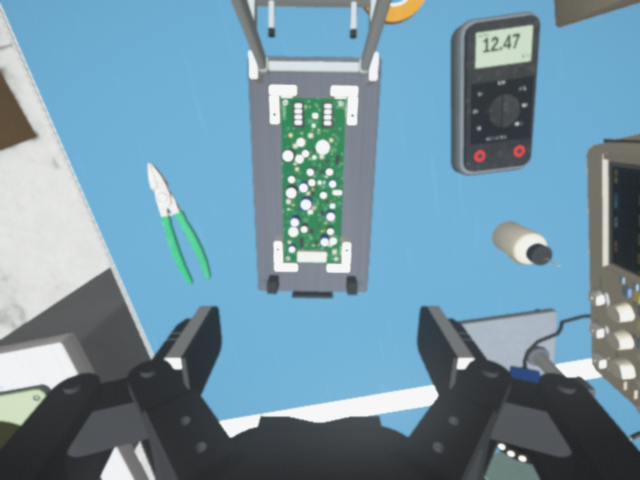

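The gate stands open. The board's corners show at about (280,97), (347,97), (283,262) and (342,262), within 2–3 px of the prediction, so the grasp centre (537,302) holds. I'll go down over it next.

```bash
python3 - <<'E'
from h import *
plan([((537,302,110),down(-12.3)),((537,302,11),None)],step=41)
E
```

```text
-> [537. 302. 110.] 4 rows
{'dx': 0.0069, 'dy': -0.0018, 'dz': 0.0455, 'ax': -0.002, 'ay': 0.002, 'az': 0.001}
{'dx': 0.0068, 'dy': -0.0019, 'dz': 0.0455, 'ax': -0.002, 'ay': 0.002, 'az': 0.001}
{'dx': 0.0068, 'dy': -0.0019, 'dz': 0.0454, 'ax': -0.002, 'ay': 0.001, 'az': 0.001}
{'dx': 0.0068, 'dy': -0.002, 'dz': 0.0455, 'ax': -0.002, 'ay': 0.002, 'az': 0.001}
-> [537. 302.  11.] 3 rows
{'dx': -0.0, 'dy': -0.0, 'dz': 0.0412, 'ax': 0.0, 'ay': 0.0, 'az': 0.0}
{'dx': -0.0, 'dy': -0.0, 'dz': 0.0413, 'ax': 0.0, 'ay': 0.0, 'az': 0.0}
{'dx': -0.0, 'dy': -0.0, 'dz': 0.0412, 'ax': 0.0, 'ay': 0.0, 'az': 0.0}
```

drive_tool([
  {"dx": 0.0068, "dy": -0.0019, "dz": 0.0455, "ax": -0.002, "ay": 0.002, "az": 0.001},
  {"dx": 0.0068, "dy": -0.0019, "dz": 0.0455, "ax": -0.002, "ay": 0.002, "az": 0.001},
  {"dx": 0.0068, "dy": -0.0019, "dz": 0.0455, "ax": -0.002, "ay": 0.002, "az": 0.001},
  {"dx": 0.0068, "dy": -0.0019, "dz": 0.0455, "ax": -0.002, "ay": 0.001, "az": 0.001},
  {"dx": 0, "dy": 0, "dz": 0, "ax": 0, "ay": 0, "az": 0},
])

```text
time: 6.83
position: [532.4, 300.4, 102.4]
tcp_rot: [-2.444, -1.969, 0.023]
wrist_force: [-1.0, -0.9, -0.6]
finger_gap: 85.2
grasp_force: 0.0
```

drive_tool([
  {"dx": 0, "dy": 0, "dz": 0.025, "ax": 0, "ay": 0, "az": 0},
  {"dx": 0, "dy": 0, "dz": 0.025, "ax": 0, "ay": 0, "az": 0},
  {"dx": 0, "dy": 0, "dz": 0.02, "ax": 0, "ay": 0, "az": 0},
  {"dx": 0, "dy": 0, "dz": 0, "ax": 0, "ay": 0, "az": 0},
  {"dx": 0, "dy": 0, "dz": 0, "ax": 0, "ay": 0, "az": 0},
])

```text
time: 7.25
position: [537.4, 301.6, 54.7]
tcp_rot: [2.448, 1.969, 0.0]
wrist_force: [-0.2, -0.9, -0.2]
finger_gap: 85.3
grasp_force: 0.0
```

```bash
python3 - <<'E'
from h import *
plan([((537,302,35),down(-12.3)),((537,302,11),None)],step=10)
E
```

```text
-> [537. 302.  35.] 2 rows
{'dx': 0.0002, 'dy': -0.0003, 'dz': 0.0123, 'ax': 0.0, 'ay': 0.0, 'az': -0.001}
{'dx': 0.0002, 'dy': -0.0003, 'dz': 0.0124, 'ax': 0.001, 'ay': 0.0, 'az': -0.002}
-> [537. 302.  11.] 3 rows
{'dx': 0.0, 'dy': -0.0, 'dz': 0.01, 'ax': 0.0, 'ay': 0.0, 'az': 0.0}
{'dx': 0.0, 'dy': -0.0, 'dz': 0.01, 'ax': 0.0, 'ay': 0.0, 'az': 0.0}
{'dx': 0.0, 'dy': -0.0, 'dz': 0.01, 'ax': 0.0, 'ay': 0.0, 'az': 0.0}
```

drive_tool([
  {"dx": 0.0004, "dy": -0.0005, "dz": 0.015, "ax": 0, "ay": 0, "az": 0},
  {"dx": 0, "dy": 0, "dz": 0.015, "ax": 0, "ay": 0, "az": 0},
  {"dx": 0, "dy": 0, "dz": 0.012, "ax": 0, "ay": 0, "az": 0},
  {"dx": 0, "dy": 0, "dz": 0.008, "ax": 0, "ay": 0, "az": 0},
  {"dx": 0, "dy": 0, "dz": 0.004, "ax": 0, "ay": 0, "az": 0},
])

```text
time: 7.67
position: [536.0, 301.2, 9.6]
tcp_rot: [2.449, 1.968, -0.003]
wrist_force: [-1.4, -0.0, 0.1]
finger_gap: 85.1
grasp_force: 0.0
```

drive_tool([
  {"dx": 0, "dy": 0, "dz": 0, "ax": 0, "ay": 0, "az": 0},
  {"dx": 0, "dy": 0, "dz": 0, "ax": 0, "ay": 0, "az": 0},
  {"dx": 0, "dy": 0, "dz": 0, "ax": 0, "ay": 0, "az": 0},
])

```text
time: 7.92
position: [536.7, 301.5, 10.8]
tcp_rot: [2.449, 1.968, -0.0]
wrist_force: [0.6, 0.7, -0.1]
finger_gap: 85.5
grasp_force: 0.0
```

```bash
python3 - <<'E'
from h import *
import cv2
im=cams.snapshot("wrist"); cv2.imwrite("pics/w3.png",im[:, 60:580])
E
```

```text
(no output)
```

View pics/w3.png

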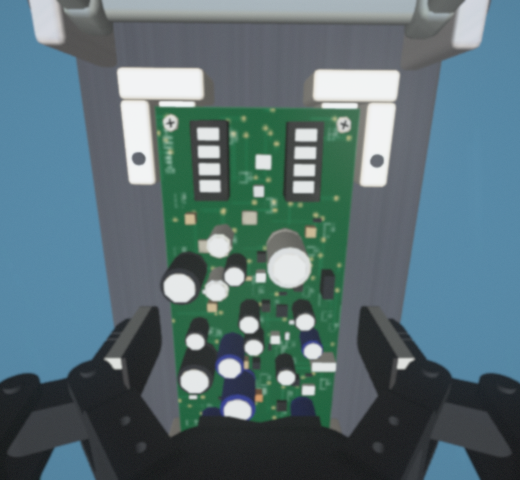

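The fingers straddle the board symmetrically: pads at crop (150,330) and (370,330), board edges near 175 and 345. Closing now.

drive_tool([
  {"dx": 0, "dy": 0, "dz": 0, "ax": 0, "ay": 0, "az": 0},
  {"dx": 0, "dy": 0, "dz": 0, "ax": 0, "ay": 0, "az": 0},
  {"dx": 0, "dy": 0, "dz": 0, "ax": 0, "ay": 0, "az": 0},
  {"dx": 0, "dy": 0, "dz": 0, "ax": 0, "ay": 0, "az": 0},
  {"dx": 0, "dy": 0, "dz": 0, "ax": 0, "ay": 0, "az": 0},
], claw=-1, squeeze=60)

```text
time: 8.38
position: [536.5, 301.4, 11.3]
tcp_rot: [2.449, 1.967, -0.0]
wrist_force: [-1.0, -1.2, 5.8]
finger_gap: 62.4
grasp_force: 64.3
```

drive_tool([
  {"dx": 0, "dy": 0, "dz": -0.006, "ax": 0, "ay": 0, "az": 0},
  {"dx": 0, "dy": 0, "dz": -0.01, "ax": 0, "ay": 0, "az": 0},
  {"dx": 0, "dy": 0, "dz": -0.015, "ax": 0, "ay": 0, "az": 0},
  {"dx": 0, "dy": 0, "dz": -0.02, "ax": 0, "ay": 0, "az": 0},
  {"dx": 0, "dy": 0, "dz": -0.025, "ax": 0, "ay": 0, "az": 0},
])

```text
time: 8.8
position: [535.8, 301.1, 71.6]
tcp_rot: [-2.449, -1.968, 0.004]
wrist_force: [-0.0, 0.2, -1.6]
finger_gap: 62.3
grasp_force: 65.5
```

drive_tool([
  {"dx": 0, "dy": 0, "dz": -0.035, "ax": 0, "ay": 0, "az": 0},
  {"dx": 0, "dy": 0, "dz": -0.045, "ax": 0, "ay": 0, "az": 0},
  {"dx": 0, "dy": 0, "dz": -0.045, "ax": 0, "ay": 0, "az": 0},
  {"dx": 0, "dy": 0, "dz": -0.045, "ax": 0, "ay": 0, "az": 0},
  {"dx": 0, "dy": 0, "dz": -0.045, "ax": 0, "ay": 0, "az": 0},
])

```text
time: 9.22
position: [536.1, 301.3, 246.1]
tcp_rot: [2.449, 1.968, -0.0]
wrist_force: [1.1, 0.7, -0.8]
finger_gap: 62.2
grasp_force: 65.6
```

drive_tool([
  {"dx": 0, "dy": 0, "dz": 0, "ax": 0, "ay": 0, "az": 0},
  {"dx": 0, "dy": 0, "dz": 0, "ax": 0, "ay": 0, "az": 0},
  {"dx": 0, "dy": 0, "dz": 0, "ax": 0, "ay": 0, "az": 0},
])

```text
time: 9.47
position: [535.9, 301.2, 243.0]
tcp_rot: [2.449, 1.968, -0.003]
wrist_force: [-0.6, -0.2, -1.9]
finger_gap: 61.8
grasp_force: 65.6
```

```bash
cat >> h.py <<'E'
f=np.array([-.9986,.052,0]);cz=np.array([0,0,.866])+.5*f
cx=np.array([0,0,.5])-.866*f; cx/=np.linalg.norm(cx);cz/=np.linalg.norm(cz)
GOAL=R.from_matrix(np.c_[np.cross(cx,-cz),cx,-cz])
ring=np.array([696,28,135]);TG=ring+97.3*cz
E
python3 - <<'E'
from h import *
print(TG,status.get_state()["position"])
plan([((600,31,290),GOAL),(TG,None)])
E
```

```text
[647.41647004  30.5298854  219.2646444 ] [535.87865011 301.18342842 242.97838205]
-> [600.  31. 290.] 8 rows
{'dx': -0.0391, 'dy': 0.0189, 'dz': -0.0073, 'ax': -0.125, 'ay': 0.011, 'az': -0.038}
{'dx': -0.0394, 'dy': 0.0185, 'dz': -0.0063, 'ax': -0.125, 'ay': 0.011, 'az': -0.038}
{'dx': -0.0397, 'dy': 0.0181, 'dz': -0.0053, 'ax': -0.125, 'ay': 0.011, 'az': -0.039}
{'dx': -0.0401, 'dy': 0.0176, 'dz': -0.0044, 'ax': -0.125, 'ay': 0.01, 'az': -0.039}
{'dx': -0.0404, 'dy': 0.0171, 'dz': -0.0035, 'ax': -0.125, 'ay': 0.011, 'az': -0.038}
{'dx': -0.0407, 'dy': 0.0165, 'dz': -0.0026, 'ax': -0.125, 'ay': 0.01, 'az': -0.039}
{'dx': -0.0411, 'dy': 0.0158, 'dz': -0.0018, 'ax': -0.125, 'ay': 0.011, 'az': -0.038}
{'dx': -0.0414, 'dy': 0.015, 'dz': -0.001, 'ax': -0.125, 'ay': 0.01, 'az': -0.039}
-> [647.41647004  30.5298854  219.2646444 ] 3 rows
{'dx': 0.0009, 'dy': 0.0024, 'dz': 0.0354, 'ax': 0.0, 'ay': 0.0, 'az': 0.0}
{'dx': 0.0008, 'dy': 0.0023, 'dz': 0.0354, 'ax': 0.0, 'ay': 0.0, 'az': 0.0}
{'dx': 0.0009, 'dy': 0.0024, 'dz': 0.0354, 'ax': 0.0, 'ay': 0.0, 'az': 0.0}
```

drive_tool([
  {"dx": -0.02, "dy": 0.0095, "dz": -0.0036, "ax": -0.0625, "ay": 0.0055, "az": -0.019},
  {"dx": -0.0391, "dy": 0.0188, "dz": -0.0066, "ax": -0.125, "ay": 0.011, "az": -0.038},
  {"dx": -0.0396, "dy": 0.0183, "dz": -0.0057, "ax": -0.125, "ay": 0.0105, "az": -0.0385},
  {"dx": -0.0399, "dy": 0.0179, "dz": -0.0048, "ax": -0.125, "ay": 0.0105, "az": -0.0385},
  {"dx": -0.0402, "dy": 0.0174, "dz": -0.004, "ax": -0.125, "ay": 0.0105, "az": -0.0385},
])

```text
time: 9.88
position: [571.6, 147.7, 267.1]
tcp_rot: [2.183, 1.928, 0.294]
wrist_force: [1.2, -0.5, -0.8]
finger_gap: 62.1
grasp_force: 65.6
```

drive_tool([
  {"dx": -0.0406, "dy": 0.0168, "dz": -0.003, "ax": -0.125, "ay": 0.0105, "az": -0.0385},
  {"dx": -0.0409, "dy": 0.0161, "dz": -0.0022, "ax": -0.125, "ay": 0.0105, "az": -0.0385},
  {"dx": -0.0412, "dy": 0.0154, "dz": -0.0014, "ax": -0.125, "ay": 0.0105, "az": -0.0385},
  {"dx": -0.0207, "dy": 0.0075, "dz": -0.0005, "ax": -0.0625, "ay": 0.005, "az": -0.019},
  {"dx": 0, "dy": 0, "dz": 0, "ax": 0, "ay": 0, "az": 0},
])

```text
time: 10.3
position: [598.5, 27.6, 287.5]
tcp_rot: [1.976, 1.869, 0.496]
wrist_force: [-0.3, 1.0, -1.7]
finger_gap: 62.4
grasp_force: 65.6
```

drive_tool([
  {"dx": 0, "dy": 0, "dz": 0, "ax": 0, "ay": 0, "az": 0},
  {"dx": 0, "dy": 0, "dz": 0, "ax": 0, "ay": 0, "az": 0},
  {"dx": 0, "dy": 0, "dz": 0, "ax": 0, "ay": 0, "az": 0},
])

```text
time: 10.55
position: [600.6, 32.1, 289.0]
tcp_rot: [1.972, 1.873, 0.501]
wrist_force: [-1.0, -0.2, 0.3]
finger_gap: 62.3
grasp_force: 65.6
```

```bash
python3 - <<'E'
from h import *
print(status.get_state()["joint_positions"])
plan([(TG,GOAL)],step=20)
E
```

```text
[ 0.06468978  0.10079253  1.81354316 -0.0882221   0.70991972  0.16770706]
-> [647.41647004  30.5298854  219.2646444 ] 5 rows
{'dx': 0.0002, 'dy': 0.0015, 'dz': 0.021, 'ax': -0.001, 'ay': -0.0, 'az': 0.0}
{'dx': 0.0002, 'dy': 0.0014, 'dz': 0.021, 'ax': -0.0, 'ay': -0.0, 'az': 0.0}
{'dx': 0.0002, 'dy': 0.0014, 'dz': 0.0209, 'ax': -0.001, 'ay': -0.0, 'az': 0.0}
{'dx': 0.0002, 'dy': 0.0015, 'dz': 0.021, 'ax': -0.0, 'ay': -0.001, 'az': 0.001}
{'dx': 0.0002, 'dy': 0.0014, 'dz': 0.0209, 'ax': -0.001, 'ay': -0.0, 'az': 0.0}
```

drive_tool([
  {"dx": 0.0002, "dy": 0.0015, "dz": 0.03, "ax": 0, "ay": 0, "az": 0},
  {"dx": 0.0002, "dy": 0.0015, "dz": 0.03, "ax": 0, "ay": 0, "az": 0},
  {"dx": 0.0002, "dy": 0.0015, "dz": 0.022, "ax": 0, "ay": 0, "az": 0},
  {"dx": 0.0002, "dy": 0.0015, "dz": 0.015, "ax": 0, "ay": 0, "az": 0},
  {"dx": 0.0002, "dy": 0.0015, "dz": 0.0075, "ax": 0, "ay": 0, "az": 0},
])

```text
time: 10.97
position: [647.8, 30.4, 218.2]
tcp_rot: [1.972, 1.874, 0.499]
wrist_force: [0.5, 0.6, -0.7]
finger_gap: 62.0
grasp_force: 65.6
```

drive_tool([
  {"dx": 0, "dy": 0, "dz": 0, "ax": 0, "ay": 0, "az": 0},
  {"dx": 0, "dy": 0, "dz": 0, "ax": 0, "ay": 0, "az": 0},
  {"dx": 0, "dy": 0, "dz": 0, "ax": 0, "ay": 0, "az": 0},
  {"dx": 0, "dy": 0, "dz": 0, "ax": 0, "ay": 0, "az": 0},
  {"dx": 0, "dy": 0, "dz": 0, "ax": 0, "ay": 0, "az": 0},
])

```text
time: 11.38
position: [647.7, 29.4, 221.8]
tcp_rot: [1.97, 1.87, 0.504]
wrist_force: [0.1, 0.6, -1.7]
finger_gap: 62.4
grasp_force: 65.6
```

```bash
python3 - <<'E'
from h import *
import cv2
s=status.get_state();print(s["position"],TG)
F=ring+120*cz; C=[F+a*np.cross(cz,cx)+b*cx for a,b in [(86,32),(86,-32),(-86,-32),(-86,32)]]
out=[]
for n in("side","wrist"):
    I=cams.camera_info(n);im=cams.snapshot(n);q=np.array([proj(I,c) for c in C])
    print(n,q.round())
    if n=="side":
        u,v=np.array(proj(I,F)).astype(int);a,b=max(u-80,0),max(v-110,0)
        im=im[b:b+200,a:a+160];q=q-[a,b];im=cv2.resize(im,(480,600),interpolation=cv2.INTER_CUBIC);q=q*3
        cv2.polylines(im,[q.round().astype(int)],True,(255,0,255),1)
        cv2.imwrite("pics/s4.png",im)
    else: cv2.polylines(im,[q.round().astype(int)],True,(255,0,255),1);cv2.imwrite("pics/w4.png",im)
E
```

```text
[647.74077312  29.4495529  221.83276961] [647.41647004  30.5298854  219.2646444 ]
side [[376. 214.]
 [349. 232.]
 [384. 293.]
 [416. 273.]]
wrist [[411. 105.]
 [219. 105.]
 [252. 482.]
 [382. 482.]]
```

View pics/s4.png

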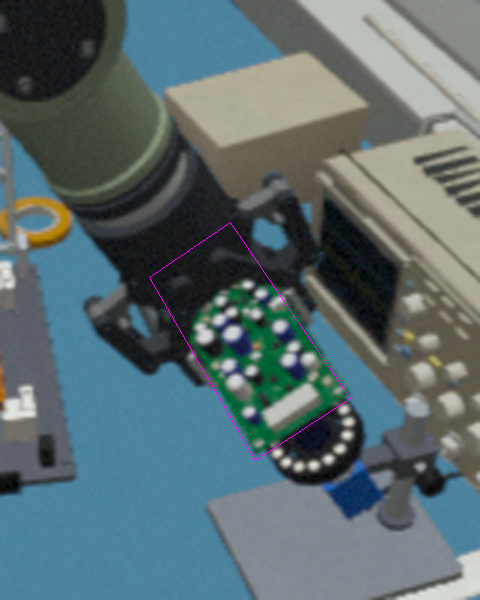

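View pics/w4.png

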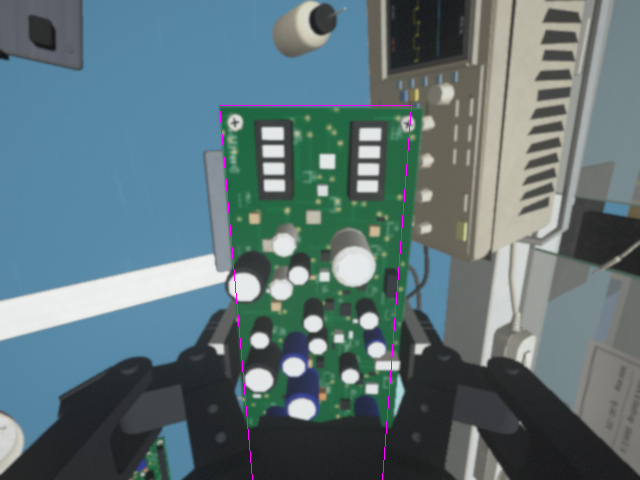

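Both views show the board lying on the predicted outline: in the side crop its end is at (300,430), in the wrist view its far corners are at (220,105) and (424,106). The error is within a few mm. I'll make a final 3 mm trim, settle, and hand in.

drive_tool([
  {"dx": 0, "dy": 0, "dz": 0.002, "ax": 0, "ay": 0, "az": 0},
  {"dx": 0, "dy": 0, "dz": 0.0015, "ax": 0, "ay": 0, "az": 0},
  {"dx": 0, "dy": 0, "dz": 0, "ax": 0, "ay": 0, "az": 0},
  {"dx": 0, "dy": 0, "dz": 0, "ax": 0, "ay": 0, "az": 0},
  {"dx": 0, "dy": 0, "dz": 0, "ax": 0, "ay": 0, "az": 0},
])

```text
time: 11.9
position: [649.1, 29.3, 218.2]
tcp_rot: [1.971, 1.871, 0.502]
wrist_force: [-0.1, 0.3, -1.3]
finger_gap: 62.1
grasp_force: 65.6
```

drive_tool([
  {"dx": 0, "dy": 0, "dz": 0, "ax": 0, "ay": 0, "az": 0},
  {"dx": 0, "dy": 0, "dz": 0, "ax": 0, "ay": 0, "az": 0},
  {"dx": 0, "dy": 0, "dz": 0, "ax": 0, "ay": 0, "az": 0},
  {"dx": 0, "dy": 0, "dz": 0, "ax": 0, "ay": 0, "az": 0},
  {"dx": 0, "dy": 0, "dz": 0, "ax": 0, "ay": 0, "az": 0},
])

```text
time: 12.32
position: [649.1, 29.3, 218.3]
tcp_rot: [1.971, 1.871, 0.502]
wrist_force: [-0.5, -0.2, -1.9]
finger_gap: 62.1
grasp_force: 65.6
```

```bash
python3 -c "
from cell import arm,status
s=status.get_state();print(s['position'],abs(s['joint_vel']).max());print(arm.job_done())"
```

```text
[649.0887154   29.31252484 218.28009223] 0.0024592480421618715
the job is handed in; nothing more can be done
None
```

I opened the gate onto its stop and handed the job in at 12.3 s with the gripper holding the board steady, solder side to the lens; by my measurements it is within a few mm of the 120 mm point, but no verdict came back.

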